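# Drift the sliding plate into line on the angle plate, then clamp it

## Task

Take the tapered drift with the orange handle from the red rack and push it fully home, square to the slope, through the hole in the blue sliding plate and the bore in the bed beneath, so that the plate is pulled into line and the drift's collar sits flat on it. Leave the drift standing there and then throw the red-knobbed clamp lever all the way over, away from the robot. Do not push the plate with the hand, do not throw the lever before the drift is home, and leave the other tools and things where they stand.

Things in the scene. Friction and masses are not known exactly. Their poses are not given: they have to be found in the camera images.
- drift: the tapered drift, upright in a rack pocket. Origin: centre of the underside of its collar; z runs up its axis to the handle. Above the origin: steel collar 42 mm across and 8 mm thick, then a round orange handle 30 mm across from z = 8 to 68 mm. Below: straight shank 27 mm across down to z = -30 mm, then an even taper to a blunt 8 mm tip at z = -80 mm. Mass about 0.4 kg.
- rack: red tool rack, fixed: top plate 90 x 250 mm with its upper face 95 mm above the table, on two end walls, with three 31 mm through pockets in a row along its y axis at y = -80, 0, +80 mm (x = 0). The tools rest on their collars on its upper face, in any order. Origin: underside centre.
- fixture: the angle-plate fixture, fixed to the table, turned by any yaw up to 15 degrees. Origin: at table height directly below the mouth of the bore. Its x axis points level and away from the robot, up the slope; y is level, to the left along the plate's slide. Base plate from x = -80 to 90, y = -80 to 155 mm. The clamp lever stands on a pedestal at y = 122 mm.
- bore (a point): point on the axis of the bed's fixed bore, level with the sliding plate's upper face, 112 mm above the table: where the drift's origin belongs. z: out along the bore, leaning 25 degrees from vertical towards the robot; y: level, along the plate's slide; x: up the slope. The 30 mm bore runs through the 24 mm bed (z = -34 to -10 mm), open below. Strips at x = +-59 mm stand 5 mm above the plate.
- plate: the blue sliding plate, 104 x 110 mm and 10 mm thick, lying on the sloped bed; it slides only along the bore's y axis, stiffly: about 9 N moves it and it stays where left. Origin: centre of its underside.
- plate_hole (a point): centre of the 30 mm through hole at the plate's upper face, axes as bore. At the start it stands 7 to 11 mm to the +y side of the bore; in line when its y relative to bore is 0. Driving the drift in square along the bore axis cams the plate over; it takes about 12 to 22 N.
- clamp (a joint): angle of the clamp lever: 0 (to 0.15 at the start) leaning 0.55 rad from vertical towards the robot, 1.1 rad fully over to the other side (fixture +x). It stays where left; about 1 N at the knob moves it. It turns about an axis parallel to fixture y at fixture (x, y, z) = (-20, 122, 84) mm.
- clamp_tip (a point): centre of the lever's red 26 mm ball knob, 90 mm from the pivot, at about 160 mm height; the arm below it is a 10 mm steel rod. Its housing rises to 97 mm above the table around the pivot (70 x 50 mm, with a boss up to that height).
- gauge_pin: blue-handled straight gauge pin standing in another pocket of the rack; same handle and collar, but a blunt 27 mm cylinder below, which cannot enter offset holes. Origin: middle of the underside of the collar. Leave it.
- tool_holder: all-steel tool holder (48 mm flange, 34 mm nose, 50 mm high above the rack) standing in another pocket of the rack. Origin: middle of the flange's underside. Leave it.
- billet: bright aluminium block 60 x 100 x 40 mm lying on the table. Origin: underside centre.
- spray_can: upright spray can, blue label, 60 mm across, 170 mm high. Origin: underside centre.
- turned_ring: turned aluminium ring 110 mm outside, 76 mm inside, 30 mm high, flat on the table. Origin: underside centre.
- spanner: open-ended spanner 180 mm long lying on the table. Origin: underside, about its middle; long axis x.
- soft_jaw: dark steel block 50 x 90 x 35 mm lying on the table. Origin: underside centre.

How it is judged:
On the way:
1. the drift is home through both holes with the plate in line, the clamp lever not yet thrown (z of drift in the frame of bore between -0.004 and 0.004 m and distance between drift and bore below 0.006 m and angle between the z axis of drift and the z axis of bore, either way round below 0.1 rad and y of plate_hole in the frame of bore between -0.0045 and 0.0045 m and value of joint clamp below 0.3 rad), for 0.2 s.
At the end, for the whole second after the job is handed in: the drift's origin lies within 6 mm of bore (within 4 mm along the bore), its axis within 0.1 rad of the bore's, at rest; the plate's hole is within 4.5 mm of the bore along y; the clamp lever stands at 0.95 rad or more (z of drift in the frame of bore between -0.004 and 0.004 m and distance between drift and bore below 0.006 m and angle between the z axis of drift and the z axis of bore, either way round below 0.1 rad and y of plate_hole in the frame of bore between -0.0045 and 0.0045 m and value of joint clamp above 0.95 rad and linear speed of drift below 0.01 m/s and angular speed of drift below 0.1 rad/s); the robot touches nothing.
It fails at once if the lever is thrown before the drift is home (value of joint clamp above 0.4 rad and distance between drift and bore above 0.012 m).
It fails at once if the plate is pushed with the hand or arm (more than 3 N) (contact force between any of the fingers, the arm and plate above 3 N).
It fails at once if another tool in the rack or a thing on the table is moved by more than 30 mm (distance of any of gauge_pin, tool_holder, billet, spray_can, turned_ring, spanner, soft_jaw from where it was at the start of the episode above 0.03 m).
It also fails if it takes over 51 s, if anything falls off the work surface, if the arm or the gripper's body presses on something with over 40 N, if the wrist force passes 120 N, or if a joint passes its speed limit or range.

## Robot

A 6-joint arm with a two-finger parallel gripper is mounted at the origin on the work surface. World frame = base frame: x ahead of the robot, y to its left, z up, the work surface at z = 0. Lengths are in m, angles in rad, forces in N, time in s.
With the tool pointing down it reaches from about 0.3 to 0.825 m from the base axis. Payload 5.4 kg.
Tool frame: the origin (TCP) lies midway between the tips of the shut fingers; the grasp point (between the pads) lies 19 mm behind it; z points along the fingers, y is the line along which they close (so a half turn about z gives the same grasp; the last joint's range is limited). The gripper opens to 92 mm and grips with 3 to 60 N. Pads are 20 mm wide; open, the fingers measure 128 mm over their backs; the gripper's body (75 mm by 189 mm) begins 69 mm behind the grasp point.
Start: joints at [-1.397, 0.158, 1.597, -0, 1.386, -0.21], TCP at [0.215, -0.533, 0.215] pointing down, gripper open.
Joint ranges: [-2.91, 2.91], [-0.94, 2.29], [0.18, 2.7], [-1.29, 4.43], [0.17, 2.64], [-3, 3]. Speed limits (rad/s): [2.57, 2.57, 3.14, 3.14, 3.14, 3.14].

## Interface

Orientations are given as a unit quaternion [x, y, z, w].
In Python, from bench import state, grab_frame, get_calibration, close_job, regions_of, landmark_of gives the robot as it stands.
- The arm moves only by the tool play_rows, never from a script. Its argument "steps" is a list of rows, each an object of numbers: "dx", "dy", "dz": the shift along the tool's x, y, z in m; "wx", "wy", "wz": the turn, a rotation vector about the tool's x, y, z in rad. A call has 1 to 20 rows; each row is the pose to reach, as a shift and turn from the pose commanded when the call began, along the tool's axes at that moment; what a row does not reach only later rows make up. A row lasts 1/10 s, in which the tool goes at most 50 mm and 8.59 degrees, less where a joint would pass 70% of its speed; a pose out of reach is approached as far as the arm can. A call with a gripper value outside its range is refused whole. "fingers" is the finger opening in m, from 0 to 0.0919, set as the call begins (left out, the last holds). The fingers move at their own pace and stop on an object; "squeeze" is the grip in N (left out, the last holds). Time passes only in rows, so rows that repeat a pose let the fingers close. It gives the time, the measured TCP pose, the force, the opening and the grip force at its end, in the units of the state.
- state(): the state, without advancing time (a new reading comes with each control period).
- grab_frame(name): name is "scene" or "top"; returns the picture (420x560x3 uint8, red, green, blue); there is no depth.
- get_calibration(name): a dict with "vfov" (degrees; the focal length in pixels is half the picture's height over the tangent of half this angle, whatever the lens; pixels are square), "cx", "cy" (the principal point, pixels), "rvec" (rotation vector, rad) and "tvec" (3), from world to camera coordinates, as OpenCV has them. Camera axes: x right, y down, z forward; pixel columns grow to the right and rows downward; lengths in m; the calibration is good to about 2 mm. A picture is of the moment at which its call begins. get_calibration takes no time and is no camera call.
- close_job(): hands the job in; it is judged then, once.
Trained networks look in the newest picture that a camera, given by its name, has taken for a name from the list of things; names that differ only in an ending like _2 or _b are one class to them, and where a whole thing is asked for, a point or a joint stands for the part that bears it (a point fixed in the world has none). Each returns a list of dicts, best first, with "conf" (0 to 1); they miss things now and then, are a little off and sometimes report something else, mostly with a low value. They report only what shows in the picture. A call takes as long as a camera call.
- regions_of(thing, camera): "mask" (420x560 bool, what is visible of it) and "point" ([row, column] in pixels, amid what is visible of it).
- landmark_of(thing, camera): "point" ([row, column] in pixels: a listed point, or the origin of a listed thing).
The state is a dict: "time_s": time; "joint_positions": joint angles; "dq": joint speeds; "effort": joint torques, N m; "eef_pos": TCP position; "tool_rot": TCP orientation; "wrist_force": force on the tool from outside, world axes, zero at the start; "torque": the same for the moment, N m; "gripper_width": finger opening in m; "grip_force": force on a finger pad.
Only numpy, scipy, OpenCV 4.12 (cv2) and the standard library are available. Lean on these libraries where they do the work, as an engineer would, in place of code of your own. Each camera call takes 0.05 s, during which the arm holds its last target. There are 200 camera calls.

## Working session

There is one attempt and no reset: what is moved stays moved. The work goes in short steps, Python scripts to look and compute and a tool call to move; the robot and the scene stay as the last step left them, time stands still between calls to the robot, and variables do not carry over. Pictures are saved under pics/ and viewed, at most 10 in all, crops included, and the job is handed in when it is done.

Besides the shell and the picture viewer there is one more tool, called after "Request:" as a command line: name --argument value ..., lists and objects as JSON in quotes. play_rows: Moves the arm, as the interface text tells. Its arguments: {"type":"object","properties":{"steps":{"type":"array"},"fingers":{"type":"number"},"squeeze":{"type":"number"}},"required":["steps"]}

```bash
mkdir -p pics; ls
cat > h.py <<'E'
import numpy as np, cv2
from scipy.spatial.transform import Rotation as R
from bench import *
def cam(n):
    c=get_calibration(n); f=210/np.tan(np.radians(c['vfov'])/2)
    K=np.array([[f,0,c['cx']],[0,f,c['cy']],[0,0,1]]); return K,np.array(c['rvec'],float),np.array(c['tvec'],float).ravel()
def ray(n,p): # p row,col -> origin, dir
    K,r,t=cam(n); M=cv2.Rodrigues(r)[0]
    d=M.T@np.linalg.inv(K)@np.array([p[1],p[0],1.]); return -M.T@t,d/np.linalg.norm(d)
def atz(n,p,z):
    o,d=ray(n,p); return o+d*(z-o[2])/d[2]
def tri(p1,p2,n1='scene',n2='top'):
    o,d=ray(n1,p1);o2,d2=ray(n2,p2)
    s=np.linalg.lstsq(np.c_[d,-d2],o2-o,rcond=None)[0]
    a=o+s[0]*d;b=o2+s[1]*d2; return (a+b)/2,np.linalg.norm(a-b)
def proj(n,X):
    K,r,t=cam(n); return cv2.projectPoints(np.atleast_2d(X).astype(float),r,t,K,None)[0][:,0,::-1]
E
python3 - <<'E'
from h import *
for n in('scene','top'):
    print(n,get_calibration(n))
    cv2.imwrite(f'pics/{n}0.png',grab_frame(n)[:,:,::-1])
L={}
for t in ['drift','rack','fixture','bore','plate_hole','clamp_tip','gauge_pin','tool_holder','plate']:
    for n in('scene','top'):
        L[t,n]=landmark_of(t,n)
        print(t,n,[(np.round(x['point'],1).tolist(),round(x['conf'],2)) for x in L[t,n][:3]])
    if L[t,'scene'] and L[t,'top']: print(tri(L[t,'scene'][0]['point'],L[t,'top'][0]['point']))
print(state())
E
```

```text
pics
scene {'vfov': 51.14206765425888, 'cx': 278.9978022813395, 'cy': 209.4511283394411, 'rvec': array([ 1.50919024,  1.75296929, -0.94766031]), 'tvec': array([ 0.09553999, -0.22780479,  1.71319153])}
top {'vfov': 55.950138251807374, 'cx': 275.99432707499636, 'cy': 205.56749053264875, 'rvec': array([ 2.20485852, -2.1691609 ,  0.05767793]), 'tvec': array([-0.04054291,  0.62300963,  1.15230713])}
drift scene [([202.1, 205.9], 0.7)]
drift top [([223.1, 342.9], 0.5)]
(array([ 0.57361045, -0.21650061,  0.09669577]), np.float64(0.001018944405261369))
rack scene [([229.2, 208.9], 0.74), ([252.9, 374.7], 0.35)]
rack top [([224.5, 339.4], 0.71), ([156.3, 259.6], 0.3)]
(array([ 0.57048815, -0.21891826,  0.00298188]), np.float64(0.003629329368897447))
fixture scene [([255.0, 373.8], 0.93)]
fixture top [([210.4, 184.6], 0.58)]
(array([ 0.6059015 ,  0.24831523, -0.0063568 ]), np.float64(0.003923420724635578))
bore scene [([217.7, 379.2], 0.97)]
bore top [([211.7, 172.7], 0.84), ([220.7, 315.1], 0.73), ([240.9, 425.4], 0.44)]
(array([0.5967846 , 0.25053503, 0.10936024]), np.float64(0.0009883617980
[... 760 characters left out ...]

{'time_s': 1.0, 'joint_positions': array([-1.39709619e+00,  1.58393172e-01,  1.59697281e+00,  4.58598363e-05,
        1.38622631e+00, -2.10104853e-01]), 'dq': array([-0.00107308, -0.00199036,  0.00123407,  0.00022518, -0.0010105 ,
        0.00072886]), 'effort': array([-1.22380163e-03, -3.85584283e+01, -3.22370875e+01,  7.01068807e-02,
        3.06616095e-02, -8.57535269e-06]), 'eef_pos': array([ 0.21529953, -0.53316128,  0.21461862]), 'tool_rot': array([9.81643957e-01, 1.90722679e-01, 2.25333835e-05, 5.93879564e-07]), 'wrist_force': array([-0.58506968,  0.20870482, -0.05332614]), 'torque': array([0.01847831, 0.01161194, 0.04100851]), 'grip_force': 0.0, 'gripper_width': 0.09164158834847194}
```

View pics/scene0.png

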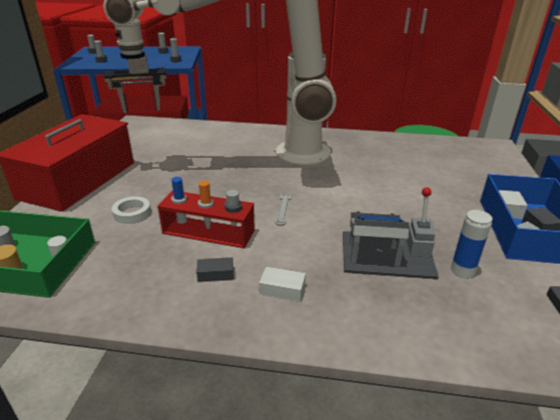

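View pics/top0.png

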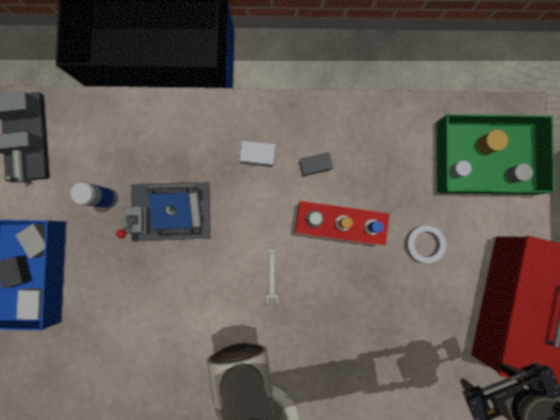

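The scene view looks back at the robot: rack at about (220,207) with the orange drift in the middle pocket at (193,205), and the fixture at (240,385). The top view shows the fixture at (211,172), the knob at (233,121) and the drift at (223,344). Next I'll crop the fixture.

Run:
```python
from h import *
s=cv2.imread('pics/scene0.png')[180:285,335:445]; t=cv2.imread('pics/top0.png')[172:250,110:220]
s=cv2.resize(s,None,fx=5,fy=5,interpolation=cv2.INTER_CUBIC); t=cv2.resize(t,None,fx=7,fy=7,interpolation=cv2.INTER_CUBIC)
cv2.imwrite('pics/cs.png',s); cv2.imwrite('pics/ct.png',t)
```

```text
(no output)
```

View pics/cs.png

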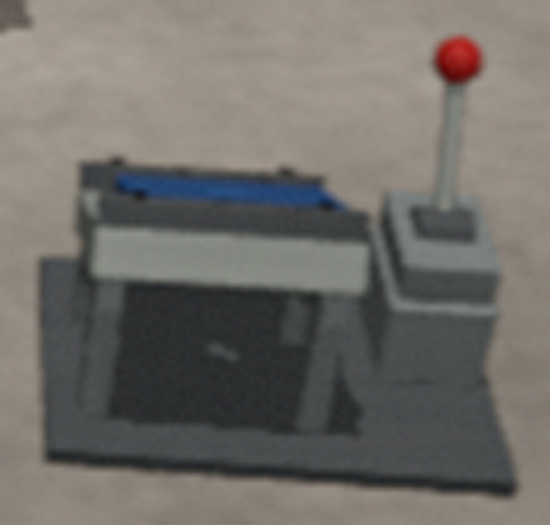

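View pics/ct.png

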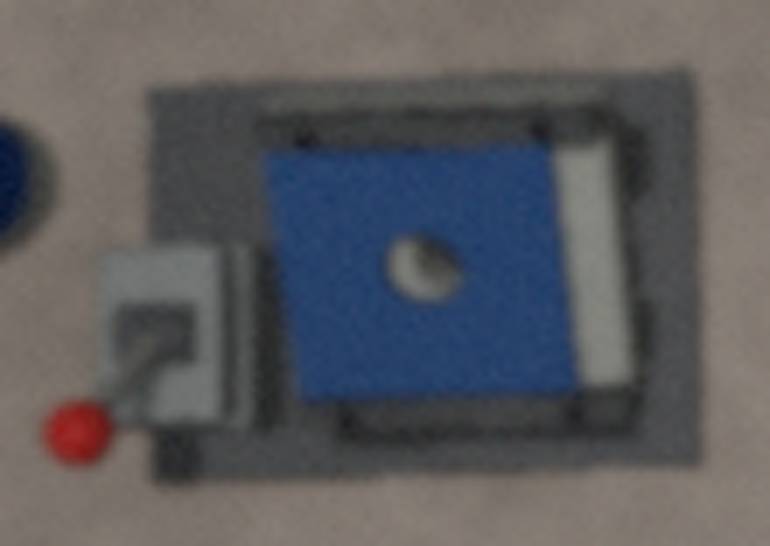

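Top crop: the base plate corners are at crop (148,92), (692,70), (702,462) and (155,482). The blue plate corners are at (266,152), (553,148), (578,392) and (302,400), the hole at (425,268) and the knob at (78,433). Scene crop: base front corners are at (48,462) and (515,490), back left at (40,258), knob at (458,60). I'll fit a model to these.

```bash
cat > fit.py <<'E'
from h import *
from scipy.optimize import least_squares
T=lambda c,r:(172+(r+.5)/7-.5,110+(c+.5)/7-.5)
S=lambda c,r:(180+(r+.5)/5-.5,335+(c+.5)/5-.5)
def fr(p):
    x,y,yaw=p[:3]; F=R.from_euler('z',yaw); o=np.array([x,y,0])
    B=F*R.from_euler('y',-25,degrees=True); return F,o,B,o+[0,0,.112]
def pts(p):
    F,o,B,b=fr(p); h,off,q=p[3:6]
    base=lambda x,y,z:F.apply([x,y,z])+o
    bo=lambda x,y,z:B.apply([x,y,z])+b
    kn=base(-.02+.09*np.sin(q-.55),.122,.084+.09*np.cos(q-.55))
    return [('top',base(.09,.155,h),T(148,88),1),('top',base(.09,-.08,h),T(692,70),1),('top',base(-.08,-.08,h),T(702,462),1),('top',base(-.08,.155,h),T(155,482),1),
     ('top',bo(.052,off+.055,0),T(266,152),1),('top',bo(.052,off-.055,0),T(553,148),1),('top',bo(-.052,off-.055,0),T(578,392),1),('top',bo(-.052,off+.055,0),T(302,400),1),
     ('top',bo(0,off,0),T(425,268),1),('top',kn,T(78,433),1),('scene',kn,S(458,60),1),
     ('scene',base(.09,-.08,0),S(48,462),1),('scene',base(.09,.155,0),S(515,493),1),('scene',base(-.08,-.08,h),S(40,258),1),
     ('scene',b,(217.7,379.2),.6),('top',b,(211.7,172.7),.5),('scene',o,(255,373.8),.4)]
def res(p):
    r=[]
    for n,X,m,w in pts(p): r.append((proj(n,X)[0]-m)*w)
    return np.r_[np.ravel(r),(p[3]-.012)/.004]
if __name__=='__main__':
    s=least_squares(res,[.6,.25,0,.012,.009,.07],loss='soft_l1',x_scale=[.01,.01,.1,.01,.01,.1])
    p=s.x;print(np.round(p,4),'yaw deg',np.degrees(p[2]))
    for n,X,m,w in pts(p): print(n,np.round(X,3),np.round(proj(n,X)[0]-m,2))
    np.save('p.npy',p)
E
python3 fit.py
python3 - <<'E'
from h import *
for t in ('drift','gauge_pin','tool_holder'):
    for n in('scene','top'):
        for x in regions_of(t,n)[:1]:
            r,c=np.nonzero(x['mask']);print(t,n,x['point'],len(r),r.min(),r.max(),c.min(),c.max(),round(x['conf'],2))
# orange / blue centroids
for n,box in(('scene',(175,215,165,245)),('top',(205,245,300,390))):
    im=grab_frame(n)
    hsv=cv2.cvtColor(im,cv2.COLOR_RGB2HSV)[box[0]:box[1],box[2]:box[3]]
    for nm,lo,hi in(('orange',8,22),('blue',100,125)):
        m=(hsv[...,0]>=lo)&(hsv[...,0]<=hi)&(hsv[...,1]>120)&(hsv[...,2]>70)
        r,c=np.nonzero(m);print(nm,n,len(r),r.mean()+box[0],c.mean()+box[2],r.min()+box[0],r.max()+box[0],c.min()+box[2],c.max()+box[2])
a=proj('scene',[[.5736,-.2165,.103],[.5736,-.2165,.163],[.5736,-.2165,.133]]);print(a,proj('top',[[.5736,-.2165,.163],[.5736,-.2165,.103]]))
E
```

```text
[0.6001 0.2479 0.0479 0.008  0.0091 0.1114] yaw deg 2.743327286861974
top [0.683 0.407 0.008] [-0.29  0.16]
top [0.694 0.172 0.008] [-0.22  0.5 ]
top [0.524 0.164 0.008] [0.53 0.27]
top [0.513 0.399 0.008] [ 0.13 -0.32]
top [0.644 0.314 0.134] [-0.03 -0.27]
top [0.649 0.204 0.134] [-0.77 -0.31]
top [0.555 0.2   0.09 ] [-0.32  0.35]
top [0.55 0.31 0.09] [-0.22  0.23]
top [0.6   0.257 0.112] [0.69 0.  ]
top [0.536 0.367 0.165] [-0.01  0.67]
scene [0.536 0.367 0.165] [-0.97  0.78]
scene [0.694 0.172 0.   ] [-0.25  0.02]
scene [0.683 0.407 0.   ] [0.13 1.23]
scene [0.524 0.164 0.008] [-0.74  0.24]
scene [0.6   0.248 0.112] [-0.25 -0.64]
top [0.6   0.248 0.112] [-1.26  0.92]
scene [0.6   0.248 0.   ] [-3.1  -0.66]
drift scene [196.4, 202.7] 320 182 226 198 212 0.61
drift top [223.6, 342.4] 170 216 229 336 351 0.53
gauge_pin scene [193.3, 178.0] 399 177 222 171 186 0.88
gauge_pin top [228.4, 373.4] 223 220 234 364 382 0.6
tool_holder scene [201.0, 231.4] 336 190 224 224 241 0.74
tool_holder top [216.9, 312.7] 222 210 226 305 322 0.59
orange scene 223 191.4932735426009 204.27354260089686 180 203 199 210
blue scene 192 187.31770833333334 177.47395833333334 177 198 172 183
orange top 115 222.25217391304346 346.2173913043478 217 227 339 352
blue top 87 226.64367816091954 375.98850574712645 222 231 371 381
[[200.16627939 205.89879797]
 [181.0454894  204.04293278]
 [190.73663508 204.98355604]] [[222.64837553 347.24280462]
 [223.02635201 343.45631511]]
```

```bash
cat >> h.py <<'E'
def go(pos,Rt,s=None,show=True):
    s=s or state(); R0=R.from_quat(s['tool_rot'])
    d=R0.inv().apply(np.array(pos)-s['eef_pos']); w=(R0.inv()*Rt).as_rotvec()
    print('d',np.round(d,4),'w',np.round(w,4)); return d,w
def down(yaw): return R.from_euler('z',yaw)*R.from_euler('x',np.pi)
E
python3 - <<'E'
from h import *
go([.5736,-.2172,.24],down(np.radians(-10.6)))
E
```

```text
d [ 0.4505 -0.1588 -0.0254] w [-0.     -0.      0.5688]
```

Request:
play_rows --steps '[{"dx": 0.45, "dy": -0.159, "dz": -0.025, "wz": 0.569}, {"dx": 0.45, "dy": -0.159, "dz": -0.025, "wz": 0.569}, {"dx": 0.45, "dy": -0.159, "dz": -0.025, "wz": 0.569}, {"dx": 0.45, "dy": -0.159, "dz": -0.025, "wz": 0.569}, {"dx": 0.45, "dy": -0.159, "dz": -0.025, "wz": 0.569}, {"dx": 0.45, "dy": -0.159, "dz": -0.025, "wz": 0.569}, {"dx": 0.45, "dy": -0.159, "dz": -0.025, "wz": 0.569}, {"dx": 0.45, "dy": -0.159, "dz": -0.025, "wz": 0.569}, {"dx": 0.45, "dy": -0.159, "dz": -0.025, "wz": 0.569}, {"dx": 0.45, "dy": -0.159, "dz": -0.025, "wz": 0.569}, {"dx": 0.45, "dy": -0.159, "dz": -0.025, "wz": 0.569}, {"dx": 0.45, "dy": -0.159, "dz": -0.025, "wz": 0.569}, {"dx": 0.45, "dy": -0.159, "dz": -0.025, "wz": 0.569}, {"dx": 0.45, "dy": -0.159, "dz": -0.025, "wz": 0.569}]' --fingers 0.054

```text
invalid input
```

Request:
play_rows --steps '[{"dx": 0.45, "dy": -0.159, "dz": -0.025, "wx": 0, "wy": 0, "wz": 0.569}, {"dx": 0.45, "dy": -0.159, "dz": -0.025, "wx": 0, "wy": 0, "wz": 0.569}, {"dx": 0.45, "dy": -0.159, "dz": -0.025, "wx": 0, "wy": 0, "wz": 0.569}, {"dx": 0.45, "dy": -0.159, "dz": -0.025, "wx": 0, "wy": 0, "wz": 0.569}, {"dx": 0.45, "dy": -0.159, "dz": -0.025, "wx": 0, "wy": 0, "wz": 0.569}, {"dx": 0.45, "dy": -0.159, "dz": -0.025, "wx": 0, "wy": 0, "wz": 0.569}, {"dx": 0.45, "dy": -0.159, "dz": -0.025, "wx": 0, "wy": 0, "wz": 0.569}, {"dx": 0.45, "dy": -0.159, "dz": -0.025, "wx": 0, "wy": 0, "wz": 0.569}, {"dx": 0.45, "dy": -0.159, "dz": -0.025, "wx": 0, "wy": 0, "wz": 0.569}, {"dx": 0.45, "dy": -0.159, "dz": -0.025, "wx": 0, "wy": 0, "wz": 0.569}, {"dx": 0.45, "dy": -0.159, "dz": -0.025, "wx": 0, "wy": 0, "wz": 0.569}, {"dx": 0.45, "dy": -0.159, "dz": -0.025, "wx": 0, "wy": 0, "wz": 0.569}]' --fingers 0.054 --squeeze 30

```text
time_s: 2.6
eef_pos: [0.5731, -0.2168, 0.2394]
tool_rot: [0.996, -0.092, -0.0, 0.0]
wrist_force: [-0.9, 0.7, 0.1]
gripper_width: 0.0541
grip_force: 0.0
```

Request:
play_rows --steps '[{"dx": 0, "dy": 0, "dz": 0.04, "wx": 0, "wy": 0, "wz": 0}, {"dx": 0, "dy": 0, "dz": 0.07, "wx": 0, "wy": 0, "wz": 0}, {"dx": 0, "dy": 0, "dz": 0.095, "wx": 0, "wy": 0, "wz": 0}, {"dx": 0, "dy": 0, "dz": 0.11, "wx": 0, "wy": 0, "wz": 0}, {"dx": 0, "dy": 0, "dz": 0.118, "wx": 0, "wy": 0, "wz": 0}, {"dx": 0, "dy": 0, "dz": 0.118, "wx": 0, "wy": 0, "wz": 0}]'

```text
time_s: 3.2
eef_pos: [0.5723, -0.2177, 0.1211]
tool_rot: [0.996, -0.093, -0.001, -0.0]
wrist_force: [-0.7, -0.1, -0.1]
gripper_width: 0.054
grip_force: 0.0
```

Request:
play_rows --steps '[{"dx": 0, "dy": 0, "dz": 0, "wx": 0, "wy": 0, "wz": 0}, {"dx": 0, "dy": 0, "dz": 0, "wx": 0, "wy": 0, "wz": 0}, {"dx": 0, "dy": 0, "dz": 0, "wx": 0, "wy": 0, "wz": 0}, {"dx": 0, "dy": 0, "dz": 0, "wx": 0, "wy": 0, "wz": 0}, {"dx": 0, "dy": 0, "dz": 0, "wx": 0, "wy": 0, "wz": 0}, {"dx": 0, "dy": 0, "dz": 0, "wx": 0, "wy": 0, "wz": 0}]' --fingers 0.0 --squeeze 60

```text
time_s: 3.8
eef_pos: [0.5739, -0.217, 0.1229]
tool_rot: [0.996, -0.092, 0.001, -0.0]
wrist_force: [-0.4, 3.8, 5.6]
gripper_width: 0.0295
grip_force: 60.0
```

Request:
play_rows --steps '[{"dx": 0, "dy": 0, "dz": -0.03, "wx": 0, "wy": 0, "wz": 0}, {"dx": 0, "dy": 0, "dz": -0.06, "wx": 0, "wy": 0, "wz": 0}, {"dx": 0, "dy": 0, "dz": -0.1, "wx": 0, "wy": 0, "wz": 0}, {"dx": 0, "dy": 0, "dz": -0.14, "wx": 0, "wy": 0, "wz": 0}, {"dx": 0, "dy": 0, "dz": -0.18, "wx": 0, "wy": 0, "wz": 0}, {"dx": 0, "dy": 0, "dz": -0.18, "wx": 0, "wy": 0, "wz": 0}]'

```text
time_s: 4.4
eef_pos: [0.5751, -0.2189, 0.308]
tool_rot: [0.996, -0.093, 0.005, 0.003]
wrist_force: [0.7, -0.5, -3.1]
gripper_width: 0.0292
grip_force: 60.0
```

Run:
```python
from h import *; from fit import fr
p=np.load('p.npy');F,o,B,b=fr(p)
Rt=B*R.from_euler('x',np.pi)
# drift origin is k ahead of TCP along tool z ; k ~ .027
k=.027
for lift in(.13,):
    print('target',b+B.apply([0,0,k+lift]))
    go(b+B.apply([0,0,k+lift]),Rt)
print(Rt.as_quat(),b)
for n in('scene','top'):
    im=grab_frame(n);cv2.imwrite(f'pics/{n}1.png',im[:,:,::-1])
    print(n,[x['point'] for x in landmark_of('drift',n)[:1]],[x['point'] for x in landmark_of('rack',n)[:1]])
s=state();X=s['eef_pos']+R.from_quat(s['tool_rot']).apply([0,0,k]);print(X,proj('scene',X),proj('top',X))
```

```text
target [0.53385837 0.24476092 0.25429032]
d [-0.1265 -0.4484  0.0503] w [ 0.0567  0.4248 -0.2281]
[ 0.97601625  0.02337034  0.21637759 -0.00518108] [0.6001334 0.2479366 0.112    ]
scene [[141.9, 196.6]] [[232.7, 210.1]]
top [[208.5, 173.1]] [[224.5, 338.3]]
[ 0.57172918 -0.21656799  0.27134455] [[143.38600706 200.60728856]] [[222.6504377  355.36273202]]
```

Request:
play_rows --steps '[{"dx": -0.126, "dy": -0.448, "dz": 0.05, "wx": 0.057, "wy": 0.425, "wz": -0.228}, {"dx": -0.126, "dy": -0.448, "dz": 0.05, "wx": 0.057, "wy": 0.425, "wz": -0.228}, {"dx": -0.126, "dy": -0.448, "dz": 0.05, "wx": 0.057, "wy": 0.425, "wz": -0.228}, {"dx": -0.126, "dy": -0.448, "dz": 0.05, "wx": 0.057, "wy": 0.425, "wz": -0.228}, {"dx": -0.126, "dy": -0.448, "dz": 0.05, "wx": 0.057, "wy": 0.425, "wz": -0.228}, {"dx": -0.126, "dy": -0.448, "dz": 0.05, "wx": 0.057, "wy": 0.425, "wz": -0.228}, {"dx": -0.126, "dy": -0.448, "dz": 0.05, "wx": 0.057, "wy": 0.425, "wz": -0.228}, {"dx": -0.126, "dy": -0.448, "dz": 0.05, "wx": 0.057, "wy": 0.425, "wz": -0.228}, {"dx": -0.126, "dy": -0.448, "dz": 0.05, "wx": 0.057, "wy": 0.425, "wz": -0.228}, {"dx": -0.126, "dy": -0.448, "dz": 0.05, "wx": 0.057, "wy": 0.425, "wz": -0.228}, {"dx": -0.126, "dy": -0.448, "dz": 0.05, "wx": 0.057, "wy": 0.425, "wz": -0.228}, {"dx": -0.126, "dy": -0.448, "dz": 0.05, "wx": 0.057, "wy": 0.425, "wz": -0.228}, {"dx": -0.126, "dy": -0.448, "dz": 0.05, "wx": 0.057, "wy": 0.425, "wz": -0.228}, {"dx": -0.126, "dy": -0.448, "dz": 0.05, "wx": 0.057, "wy": 0.425, "wz": -0.228}]'

```text
time_s: 6.1
eef_pos: [0.5319, 0.245, 0.2514]
tool_rot: [0.977, 0.022, 0.212, -0.008]
wrist_force: [-0.6, -0.2, -3.1]
gripper_width: 0.0293
grip_force: 60.0
```

```bash
cat > look.py <<'E'
import sys
from h import *; from fit import fr
p=np.load('p.npy');F,o,B,b=fr(p);k=.027
Rt=B*R.from_euler('x',np.pi); tag=sys.argv[1]
ims={n:grab_frame(n) for n in('scene','top')}
s=state();R0=R.from_quat(s['tool_rot'])
print('time',s['time_s'],'tool in bore (mm)',np.round(1e3*B.inv().apply(s['eef_pos']+R0.apply([0,0,k])-b),1),'rot err',np.round((Rt.inv()*R0).as_rotvec(),3),'F bore',np.round(B.inv().apply(s['wrist_force']),1),'T',np.round(B.inv().apply(s['torque']),2))
out=[]
for n,(r,c) in(('scene',(150,330)),('top',(165,110))):
    im=ims[n].copy()
    im=cv2.resize(im[r:r+115,c:c+130],None,fx=5,fy=5,interpolation=cv2.INTER_CUBIC)
    for z,col in((0.068,(0,255,0)),(0.008,(255,255,0)),(-.08,(255,0,255))):
        q=proj(n,s['eef_pos']+R0.apply([0,0,k-z]))[0]
        cv2.circle(im,(int((q[1]-c+.5)*5),int((q[0]-r+.5)*5)),3,col,-1)
    q=proj(n,b+B.apply([0,p[4],0]))[0]; cv2.circle(im,(int((q[1]-c+.5)*5),int((q[0]-r+.5)*5)),3,(255,0,0),-1)
    out.append(im)
o=cv2.resize(np.hstack(out),(800,354),interpolation=cv2.INTER_AREA);cv2.imwrite(f'pics/{tag}.png',o[:,:,::-1])
for n in ims:
    hsv=cv2.cvtColor(ims[n],cv2.COLOR_RGB2HSV)[130:250,120:430]
    m=((hsv[...,0]>=8)&(hsv[...,0]<=22)&(hsv[...,1]>120)&(hsv[...,2]>70)).astype(np.uint8)
    N,l,st,ce=cv2.connectedComponentsWithStats(m)
    for i in range(1,N):
        if st[i,4]>20: print(n,'orange',st[i,4],ce[i][1]+130,ce[i][0]+120,'box rows',st[i,1]+130,st[i,1]+st[i,3]+129,'cols',st[i,0]+120,st[i,0]+st[i,2]+119)
    print(n,'pred handle mid',proj(n,s['eef_pos']+R0.apply([0,0,k-.038])))
E
python3 look.py l1
```

```text
time 6.2 tool in bore (mm) [ -3.    0.7 128.5] rot err [ 0.006 -0.008  0.005] F bore [-0.9 -0.1 -3.4] T [-0.    0.57  0.02]
scene orange 294 152.87755102040816 382.91156462585036 box rows 141 165 cols 376 390
scene pred handle mid [[151.98228392 383.85729563]]
top orange 186 237.14516129032256 155.08602150537635 box rows 229 246 cols 146 164
top pred handle mid [[238.44325088 156.88479273]]
```

View pics/l1.png

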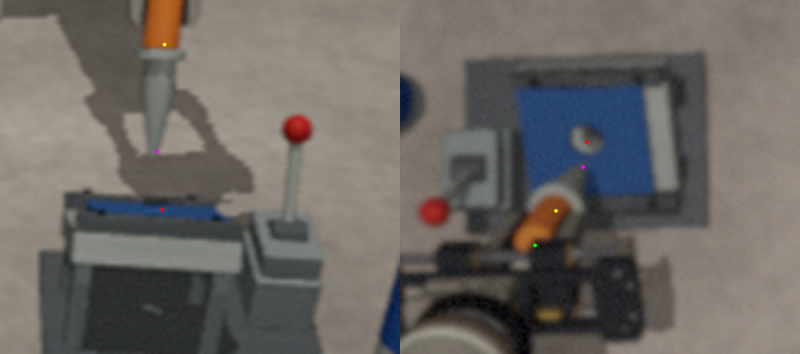

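The scene half shows the drift tip at about (154,155) with the prediction at (156,152). The top half shows the drift roughly on its predicted line, offset by about 1–2 px. I'll check against an outline.

```bash
cat > outl.py <<'E'
import sys
from h import *; from fit import fr
tag=sys.argv[1]; k=.027
ims={n:grab_frame(n) for n in('scene','top')}; s=state();R0=R.from_quat(s['tool_rot'])
def outline(n,Rx,o,zr):
    P=[]
    a=np.linspace(0,2*np.pi,24)
    for z,r in zr: P+= [o+Rx.apply([r*np.cos(t),r*np.sin(t),z]) for t in a]
    return cv2.convexHull(proj(n,np.array(P))[:,::-1].astype(np.float32))[:,0]
out=[]
D=R0*R.from_euler('x',np.pi);o=s['eef_pos']+R0.apply([0,0,k])
p=np.load('p.npy');F,fo,B,b=fr(p)
for n,(r,c) in(('scene',(135,350)),('top',(190,125))):
    f=8
    im=cv2.resize(ims[n][r:r+60,c:c+60 if n=='top' else c+40],None,fx=f,fy=f,interpolation=cv2.INTER_CUBIC)
    for zr in([(0.068,.015),(.008,.015)],[(0,.021),(.008,.021)],[(-.03,.0135),(-.0799,.004)]):
        q=((outline(n,D,o,zr)-[c,r]+.5)*f).astype(int); cv2.polylines(im,[q],True,(0,255,0),1)
    q=((outline(n,B,b+B.apply([0,p[4],0]),[(0,.015)])-[c,r]+.5)*f).astype(int); cv2.polylines(im,[q],True,(255,0,0),1)
    out.append(im)
cv2.imwrite(f'pics/{tag}.png',np.hstack(out)[:,:,::-1])
E
python3 outl.py o1
```

```text
(no output)
```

View pics/o1.png

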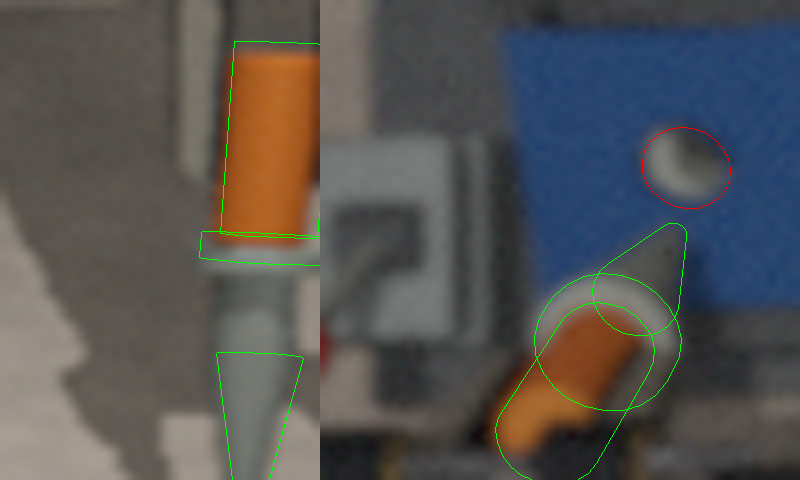

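The outlines agree within about 1 px, and the red hole circle sits on the visible hole. Descending.

Request:
play_rows --steps '[{"dx": 0.003, "dy": 0, "dz": 0.015, "wx": -0.006, "wy": 0.008, "wz": -0.005}, {"dx": 0.003, "dy": 0, "dz": 0.03, "wx": -0.006, "wy": 0.008, "wz": -0.005}, {"dx": 0.003, "dy": 0, "dz": 0.04, "wx": -0.006, "wy": 0.008, "wz": -0.005}, {"dx": 0.003, "dy": 0, "dz": 0.05, "wx": -0.006, "wy": 0.008, "wz": -0.005}, {"dx": 0.003, "dy": 0, "dz": 0.055, "wx": -0.006, "wy": 0.008, "wz": -0.005}, {"dx": 0.003, "dy": 0, "dz": 0.055, "wx": -0.006, "wy": 0.008, "wz": -0.005}]'

```text
time_s: 6.9
eef_pos: [0.5568, 0.2477, 0.2016]
tool_rot: [0.976, 0.024, 0.215, -0.005]
wrist_force: [1.0, 0.1, -3.9]
gripper_width: 0.0293
grip_force: 60.0
```

```bash
python3 look.py l2; python3 outl.py o2
```

```text
time 7.0 tool in bore (mm) [-0.2  2.1 73.7] rot err [ 0.001 -0.    -0.002] F bore [-1.6  0.5 -2.8] T [0.06 0.48 0.01]
scene orange 91 132.47252747252747 384.8791208791209 box rows 131 135 cols 369 400
scene orange 285 175.44561403508771 381.78245614035086 box rows 164 187 cols 375 388
scene pred handle mid [[173.86920767 382.87631523]]
top orange 157 226.343949044586 160.60509554140128 box rows 219 234 cols 152 169
top pred handle mid [[227.68139498 162.19061697]]
```

View pics/l2.png

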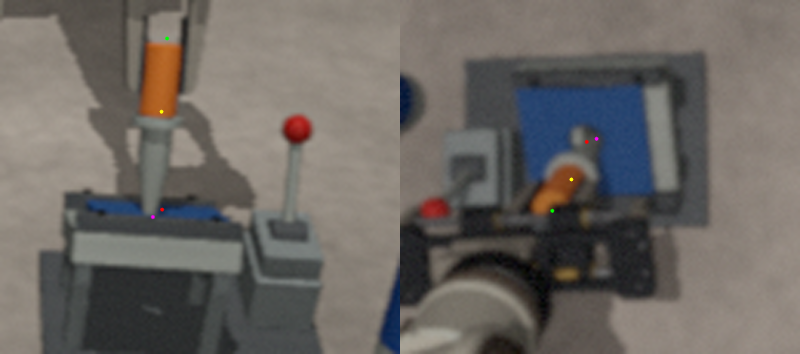

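The tip is over the hole on its −y side as expected, at top (585,140). Continuing with force checks.

Request:
play_rows --steps '[{"dx": 0, "dy": 0.001, "dz": 0.005, "wx": 0, "wy": 0, "wz": 0}, {"dx": 0, "dy": 0.001, "dz": 0.01, "wx": 0, "wy": 0, "wz": 0}, {"dx": 0, "dy": 0.001, "dz": 0.015, "wx": 0, "wy": 0, "wz": 0}, {"dx": 0, "dy": 0.001, "dz": 0.018, "wx": 0, "wy": 0, "wz": 0}, {"dx": 0, "dy": 0.001, "dz": 0.018, "wx": 0, "wy": 0, "wz": 0}]'

```text
time_s: 7.6
eef_pos: [0.565, 0.2483, 0.1862]
tool_rot: [0.976, 0.024, 0.216, -0.006]
wrist_force: [2.1, 5.3, -4.6]
gripper_width: 0.029
grip_force: 60.0
```

```bash
python3 look.py l3|head -1
```

```text
time 7.7 tool in bore (mm) [-0.4  2.1 55.1] rot err [ 0.003  0.    -0.001] F bore [ 0.4  5.  -4.9] T [1.47 0.27 0.01]
```

Request:
play_rows --steps '[{"dx": 0, "dy": 0.001, "dz": 0.004, "wx": 0, "wy": 0, "wz": 0}, {"dx": 0, "dy": 0.001, "dz": 0.008, "wx": 0, "wy": 0, "wz": 0}, {"dx": 0, "dy": 0.001, "dz": 0.012, "wx": 0, "wy": 0, "wz": 0}, {"dx": 0, "dy": 0.001, "dz": 0.012, "wx": 0, "wy": 0, "wz": 0}]'

```text
time_s: 8.1
eef_pos: [0.5703, 0.2488, 0.1761]
tool_rot: [0.976, 0.024, 0.217, -0.007]
wrist_force: [0.8, 9.3, -2.9]
gripper_width: 0.0295
grip_force: 60.0
```

```bash
python3 look.py l3|head -1
```

```text
time 8.2 tool in bore (mm) [ 0.2  2.4 43.7] rot err [ 0.005  0.002 -0.001] F bore [-0.7  9.6 -3.4] T [2.36 0.35 0.02]
```

Request:
play_rows --steps '[{"dx": 0, "dy": 0.001, "dz": 0.004, "wx": -0.003, "wy": 0, "wz": 0}, {"dx": 0, "dy": 0.002, "dz": 0.008, "wx": -0.005, "wy": 0, "wz": 0}, {"dx": 0, "dy": 0.002, "dz": 0.012, "wx": -0.005, "wy": 0, "wz": 0}, {"dx": 0, "dy": 0.002, "dz": 0.012, "wx": -0.005, "wy": 0, "wz": 0}]'

```text
time_s: 8.6
eef_pos: [0.5753, 0.247, 0.1651]
tool_rot: [0.976, 0.024, 0.217, -0.005]
wrist_force: [-0.4, 8.7, -2.5]
gripper_width: 0.029
grip_force: 60.0
```

```bash
python3 look.py l3|head -1
```

```text
time 8.7 tool in bore (mm) [-0.1  0.2 31.6] rot err [-0.     0.001 -0.001] F bore [-1.4  8.1 -3.1] T [2.29 0.47 0.05]
```

Request:
play_rows --steps '[{"dx": 0, "dy": 0, "dz": 0.004, "wx": 0, "wy": 0, "wz": 0}, {"dx": 0, "dy": 0, "dz": 0.008, "wx": 0, "wy": 0, "wz": 0}, {"dx": 0, "dy": 0, "dz": 0.011, "wx": 0, "wy": 0, "wz": 0}, {"dx": 0, "dy": 0, "dz": 0.011, "wx": 0, "wy": 0, "wz": 0}]'

```text
time_s: 9.1
eef_pos: [0.5799, 0.2471, 0.155]
tool_rot: [0.976, 0.024, 0.217, -0.005]
wrist_force: [-0.1, 9.9, -3.1]
gripper_width: 0.0294
grip_force: 60.0
```

```bash
python3 look.py l3|head -1
```

```text
time 9.2 tool in bore (mm) [-0.2  0.1 20.5] rot err [-0.001  0.001 -0.001] F bore [-1.1  8.1 -2.6] T [ 2.22  0.47 -0.01]
```

Request:
play_rows --steps '[{"dx": 0, "dy": 0, "dz": 0.003, "wx": 0, "wy": 0, "wz": 0}, {"dx": 0, "dy": 0, "dz": 0.006, "wx": 0, "wy": 0, "wz": 0}, {"dx": 0, "dy": 0, "dz": 0.009, "wx": 0, "wy": 0, "wz": 0}, {"dx": 0, "dy": 0, "dz": 0.009, "wx": 0, "wy": 0, "wz": 0}]'

```text
time_s: 9.6
eef_pos: [0.5837, 0.2472, 0.1469]
tool_rot: [0.976, 0.024, 0.217, -0.005]
wrist_force: [-0.7, 8.6, -3.7]
gripper_width: 0.0295
grip_force: 60.0
```

```bash
python3 look.py l3|head -1
```

```text
time 9.7 tool in bore (mm) [-0.2 -0.  11.6] rot err [-0.001  0.001 -0.001] F bore [-1.   8.8 -2.3] T [2.08 0.49 0.03]
```

Request:
play_rows --steps '[{"dx": 0, "dy": 0, "dz": 0.003, "wx": 0, "wy": 0, "wz": 0}, {"dx": 0, "dy": 0, "dz": 0.006, "wx": 0, "wy": 0, "wz": 0}, {"dx": 0, "dy": 0, "dz": 0.009, "wx": 0, "wy": 0, "wz": 0}, {"dx": 0, "dy": 0, "dz": 0.01, "wx": 0, "wy": 0, "wz": 0}, {"dx": 0, "dy": 0, "dz": 0.01, "wx": 0, "wy": 0, "wz": 0}]'

```text
time_s: 10.2
eef_pos: [0.5878, 0.2474, 0.138]
tool_rot: [0.976, 0.024, 0.217, -0.005]
wrist_force: [-2.2, 8.7, -2.0]
gripper_width: 0.0292
grip_force: 60.0
```

```bash
python3 look.py l3|head -1
```

```text
time 10.3 tool in bore (mm) [-0.2 -0.   1.7] rot err [-0.001  0.001 -0.001] F bore [-2.5  9.  -0.7] T [1.98 0.65 0.02]
```

Not seated yet; continue in small steps until the collar bears.

Request:
play_rows --steps '[{"dx": 0, "dy": 0, "dz": 0.001, "wx": 0, "wy": 0, "wz": 0}, {"dx": 0, "dy": 0, "dz": 0.002, "wx": 0, "wy": 0, "wz": 0}, {"dx": 0, "dy": 0, "dz": 0.003, "wx": 0, "wy": 0, "wz": 0}, {"dx": 0, "dy": 0, "dz": 0.003, "wx": 0, "wy": 0, "wz": 0}]'

```text
time_s: 10.7
eef_pos: [0.5884, 0.2474, 0.1371]
tool_rot: [0.976, 0.024, 0.216, -0.004]
wrist_force: [-18.1, 5.4, 15.7]
gripper_width: 0.0289
grip_force: 60.0
```

```bash
python3 look.py l4
```

```text
time 10.8 tool in bore (mm) [0.  0.  0.7] rot err [-0.002 -0.    -0.002] F bore [-10.1   6.2  21. ] T [1.32 1.97 0.  ]
scene orange 79 162.0379746835443 381.62025316455697 box rows 160 164 cols 366 397
scene orange 288 203.33680555555554 379.05555555555554 box rows 192 215 cols 372 386
scene pred handle mid [[202.45848349 379.80061813]]
top orange 121 214.15702479338842 168.83471074380165 box rows 208 220 cols 161 176
top pred handle mid [[215.99684133 170.14353064]]
```

View pics/l4.png

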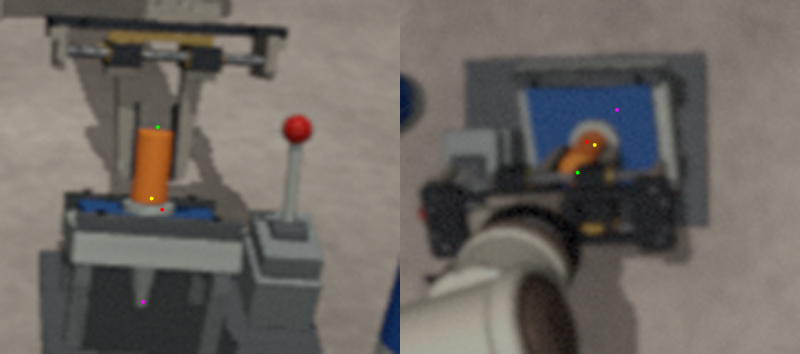

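The drift is seated: its tip shows below the bed at (143,300), the collar is on the plate at (150,208), and axial force is about 24 N. I'll press a little more and then release.

Request:
play_rows --steps '[{"dx": 0, "dy": 0, "dz": 0.0015, "wx": 0, "wy": 0, "wz": 0}, {"dx": 0, "dy": 0, "dz": 0.0015, "wx": 0, "wy": 0, "wz": 0}, {"dx": 0, "dy": 0, "dz": 0.0015, "wx": 0, "wy": 0, "wz": 0}]'

```text
time_s: 11.1
eef_pos: [0.5886, 0.2475, 0.1371]
tool_rot: [0.976, 0.024, 0.216, -0.004]
wrist_force: [-30.1, 2.4, 26.4]
gripper_width: 0.0292
grip_force: 60.0
```

Request:
play_rows --steps '[{"dx": 0, "dy": 0, "dz": 0, "wx": 0, "wy": 0, "wz": 0}, {"dx": 0, "dy": 0, "dz": 0, "wx": 0, "wy": 0, "wz": 0}, {"dx": 0, "dy": 0, "dz": 0, "wx": 0, "wy": 0, "wz": 0}, {"dx": 0, "dy": 0, "dz": 0, "wx": 0, "wy": 0, "wz": 0}]' --fingers 0.055

```text
time_s: 11.5
eef_pos: [0.5899, 0.2449, 0.1333]
tool_rot: [0.976, 0.024, 0.216, -0.003]
wrist_force: [0.1, -0.3, -0.5]
gripper_width: 0.0548
grip_force: 0.0
```

Request:
play_rows --steps '[{"dx": 0, "dy": 0, "dz": -0.02, "wx": 0, "wy": 0, "wz": 0}, {"dx": 0, "dy": 0, "dz": -0.05, "wx": 0, "wy": 0, "wz": 0}, {"dx": 0, "dy": 0, "dz": -0.09, "wx": 0, "wy": 0, "wz": 0}, {"dx": 0, "dy": 0, "dz": -0.13, "wx": 0, "wy": 0, "wz": 0}, {"dx": 0, "dy": 0, "dz": -0.17, "wx": 0, "wy": 0, "wz": 0}, {"dx": 0, "dy": 0, "dz": -0.17, "wx": 0, "wy": 0, "wz": 0}]'

```text
time_s: 12.1
eef_pos: [0.5198, 0.2435, 0.2951]
tool_rot: [0.975, 0.024, 0.222, -0.004]
wrist_force: [-0.1, -0.5, 0.3]
gripper_width: 0.0549
grip_force: 0.0
```

Run:
```python
from h import *; from fit import fr
p=np.load('p.npy');F,o,B,b=fr(p)
ims={n:grab_frame(n) for n in('scene','top')}
L={(t,n):landmark_of(t,n)[:1] for t in('drift','clamp_tip','plate_hole') for n in ims}
for k_,v in L.items(): print(k_,[(x['point'],round(x['conf'],2)) for x in v])
for t in('drift','clamp_tip'):
    if L[t,'scene'] and L[t,'top']:
        X,e=tri(L[t,'scene'][0]['point'],L[t,'top'][0]['point']);print(t,X,e,'bore',B.inv().apply(X-b),'fix',F.inv().apply(X-o))
s=state();print(s['time_s'],s['eef_pos'],R.from_quat(s['tool_rot']).as_matrix().round(2).tolist(), 'fix',F.inv().apply(s['eef_pos']-o))
# red knob centroids
pk=[]
for n,(r0,r1,c0,c1) in(('scene',(170,215,410,445)),('top',(215,250,95,145))):
    h=cv2.cvtColor(ims[n],cv2.COLOR_RGB2HSV)[r0:r1,c0:c1].astype(int);m=((h[...,0]<6)|(h[...,0]>174))&(h[...,1]>150)&(h[...,2]>60)
    r,c=np.nonzero(m);print(n,len(r),r.mean()+r0 if len(r) else 0,c.mean()+c0 if len(r) else 0);pk.append((r.mean()+r0,c.mean()+c0))
X,e=tri(*pk);print('knob',X,e,F.inv().apply(X-o))
im=np.hstack([cv2.resize(ims['scene'][150:265,330:460],None,fx=3,fy=3,interpolation=2),cv2.resize(ims['top'][165:280,100:230],None,fx=3,fy=3,interpolation=2)])
cv2.imwrite('pics/rel.png',im[:,:,::-1])
```

```text
('drift', 'scene') [([217.0, 377.4], 0.69)]
('drift', 'top') [([208.2, 171.4], 0.81)]
('clamp_tip', 'scene') [([193.9, 424.2], 0.72)]
('clamp_tip', 'top') [([272.0, 273.6], 0.57)]
('plate_hole', 'scene') [([218.4, 375.4], 0.41)]
('plate_hole', 'top') [([209.2, 173.6], 0.79)]
drift [0.60601488 0.24817588 0.11810846] 0.008405703645337699 bore [ 7.91624965e-03 -4.24945544e-05  3.04853235e-03] fix [ 5.88619326e-03 -4.24945544e-05  1.18108460e-01]
clamp_tip [0.48999571 0.16681764 0.15809617] 0.4009776764379928 bore [-0.08374191 -0.07575462  0.08991099] fix [-0.11389397 -0.07575462  0.15809617]
12.5 [0.51761173 0.2423331  0.28578681] [[0.91, 0.05, 0.42], [0.05, -1.0, 0.01], [0.42, 0.01, -0.91]] fix [-0.08269529 -0.00164745  0.28578681]
scene 57 191.50877192982455 426.2105263157895
top 55 233.38181818181818 120.69090909090909
knob [0.53616999 0.36745758 0.16347012] 0.0040265701132847255 [-0.05816961  0.1224454   0.16347012]
```

View pics/rel.png

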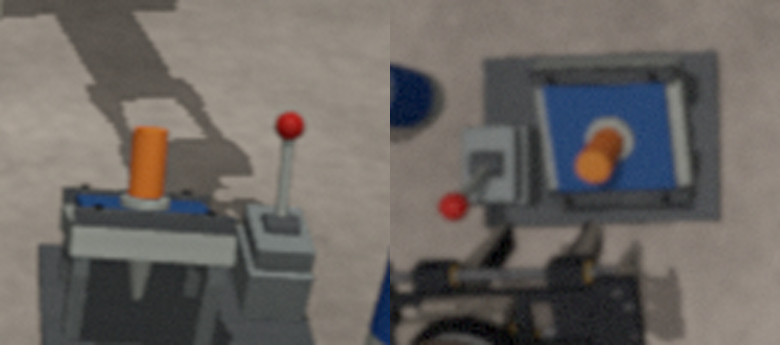

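The drift stands home with its collar on the plate, and the lever is still leaning toward the robot (knob at scene (290,125), top (455,207)). Next is the lever.

Run:
```python
from h import *; from fit import fr
p=np.load('p.npy');F,o,B,b=fr(p)
go(F.apply([-.11,.122,.21])+o,down(p[2]))
print('can',[atz('top',x['point'],.085) for x in regions_of('spray_can','top')[:1]],[atz('scene',x['point'],.0) for x in landmark_of('spray_can','scene')[:1]])
```

```text
d [-0.0563 -0.1241  0.0567] w [ 0.0055 -0.4331  0.0008]
can [array([0.64437263, 0.48569336, 0.085     ])] [array([0.64982257, 0.46754224, 0.        ])]
```

Request:
play_rows --steps '[{"dx": -0.056, "dy": -0.124, "dz": 0.057, "wx": 0.005, "wy": -0.433, "wz": 0}, {"dx": -0.056, "dy": -0.124, "dz": 0.057, "wx": 0.005, "wy": -0.433, "wz": 0}, {"dx": -0.056, "dy": -0.124, "dz": 0.057, "wx": 0.005, "wy": -0.433, "wz": 0}, {"dx": -0.056, "dy": -0.124, "dz": 0.057, "wx": 0.005, "wy": -0.433, "wz": 0}, {"dx": -0.056, "dy": -0.124, "dz": 0.057, "wx": 0.005, "wy": -0.433, "wz": 0}, {"dx": -0.056, "dy": -0.124, "dz": 0.057, "wx": 0.005, "wy": -0.433, "wz": 0}, {"dx": -0.056, "dy": -0.124, "dz": 0.057, "wx": 0.005, "wy": -0.433, "wz": 0}, {"dx": -0.056, "dy": -0.124, "dz": 0.057, "wx": 0.005, "wy": -0.433, "wz": 0}]' --fingers 0.0 --squeeze 10

```text
time_s: 13.4
eef_pos: [0.4859, 0.3644, 0.2144]
tool_rot: [1.0, 0.024, 0.004, -0.001]
wrist_force: [-0.0, 0.5, 0.2]
gripper_width: -0.0
grip_force: 0.0
```

Run:
```python
from h import *; from fit import fr
p=np.load('p.npy');F,o,B,b=fr(p)
print(F.inv().apply(state()['eef_pos']-o))
go(F.apply([-.11,.122,.147])+o,down(p[2]))
go(F.apply([.004,.122,.147])+o,down(p[2]))
```

```text
[-0.10856001  0.12181972  0.21441424]
d [-0.0019 -0.0001  0.0674] w [-0.0017 -0.0073  0.0003]
d [ 0.1121 -0.      0.0682] w [-0.0017 -0.0073  0.0003]
```

Request:
play_rows --steps '[{"dx": -0.002, "dy": 0, "dz": 0.035, "wx": 0, "wy": -0.007, "wz": 0}, {"dx": -0.002, "dy": 0, "dz": 0.067, "wx": 0, "wy": -0.007, "wz": 0}, {"dx": -0.002, "dy": 0, "dz": 0.067, "wx": 0, "wy": -0.007, "wz": 0}, {"dx": 0.02, "dy": 0, "dz": 0.067, "wx": 0, "wy": -0.007, "wz": 0}, {"dx": 0.035, "dy": 0, "dz": 0.067, "wx": 0, "wy": -0.007, "wz": 0}, {"dx": 0.05, "dy": 0, "dz": 0.067, "wx": 0, "wy": -0.007, "wz": 0}, {"dx": 0.065, "dy": 0, "dz": 0.067, "wx": 0, "wy": -0.007, "wz": 0}, {"dx": 0.08, "dy": 0, "dz": 0.067, "wx": 0, "wy": -0.007, "wz": 0}, {"dx": 0.092, "dy": 0, "dz": 0.067, "wx": 0, "wy": -0.007, "wz": 0}, {"dx": 0.102, "dy": 0, "dz": 0.067, "wx": 0, "wy": -0.007, "wz": 0}, {"dx": 0.102, "dy": 0, "dz": 0.067, "wx": 0, "wy": -0.007, "wz": 0}]'

```text
time_s: 14.5
eef_pos: [0.5892, 0.3697, 0.1478]
tool_rot: [1.0, 0.024, -0.0, -0.001]
wrist_force: [0.0, -0.4, 0.4]
gripper_width: 0.0006
grip_force: 0.0
```

```bash
cat > knob.py <<'E'
from h import *; from fit import fr
p=np.load('p.npy');F,o,B,b=fr(p)
s=state();print(s['time_s'],'tcp fix',F.inv().apply(s['eef_pos']-o),'F',F.inv().apply(s['wrist_force']))
for n,(r0,r1,c0,c1) in(('scene',(160,230,405,455)),('top',(180,250,95,150))):
    im=grab_frame(n);h=cv2.cvtColor(im,cv2.COLOR_RGB2HSV)[r0:r1,c0:c1].astype(int);m=((h[...,0]<6)|(h[...,0]>174))&(h[...,1]>150)&(h[...,2]>60)
    r,c=np.nonzero(m)
    if len(r): print(n,len(r),r.mean()+r0,c.mean()+c0)
for q in(.6,.8,.9,1.,1.1):
    X=F.apply([-.02+.09*np.sin(q-.55),.122,.084+.09*np.cos(q-.55)])+o; print(q,proj('scene',X),proj('top',X))
E
python3 knob.py
```

```text
14.5 tcp fix [-0.0050649   0.12219165  0.14780434] F [ 0.01640607 -0.37774917  0.44018504]
scene 73 207.35616438356163 431.5753424657534
top 6 205.5 123.0
0.6 [[196.33985278 430.79316536]] [[216.80691071 119.96140983]]
0.8 [[200.98299166 431.96884692]] [[209.9595514  120.32751583]]
0.9 [[203.74118399 432.43851677]] [[206.69581041 120.7135444 ]]
1.0 [[206.75399967 432.81985653]] [[203.59193769 121.22750822]]
1.1 [[209.9884542  433.10698832]] [[200.68414767 121.86162233]]
```

Request:
play_rows --steps '[{"dx": 0.004, "dy": 0, "dz": 0, "wx": 0, "wy": 0, "wz": 0}, {"dx": 0.008, "dy": 0, "dz": 0, "wx": 0, "wy": 0, "wz": 0}, {"dx": 0.012, "dy": 0, "dz": 0, "wx": 0, "wy": 0, "wz": 0}, {"dx": 0.012, "dy": 0, "dz": 0, "wx": 0, "wy": 0, "wz": 0}]'

```text
time_s: 15.0
eef_pos: [0.5979, 0.3705, 0.1447]
tool_rot: [1.0, 0.025, -0.004, 0.0]
wrist_force: [-7.2, -0.2, 2.9]
gripper_width: -0.0
grip_force: 3.6
```

```bash
python3 knob.py|head -3
```

```text
15.0 tcp fix [0.00360559 0.12254802 0.14470256] F [-7.16276298  0.12543527  2.94650707]
scene 75 210.70666666666665 431.92
top 12 201.33333333333334 123.5
```

The lever is against its stop (7 N, knob at the 1.1 rad prediction). Backing off, rising and doing a final check.

Request:
play_rows --steps '[{"dx": -0.02, "dy": 0, "dz": 0, "wx": 0, "wy": 0, "wz": 0}, {"dx": -0.06, "dy": 0, "dz": 0, "wx": 0, "wy": 0, "wz": 0}, {"dx": -0.1, "dy": 0, "dz": -0.02, "wx": 0, "wy": 0, "wz": 0}, {"dx": -0.14, "dy": 0, "dz": -0.06, "wx": 0, "wy": 0, "wz": 0}, {"dx": -0.16, "dy": 0, "dz": -0.1, "wx": 0, "wy": 0, "wz": 0}, {"dx": -0.16, "dy": 0, "dz": -0.1, "wx": 0, "wy": 0, "wz": 0}, {"dx": -0.16, "dy": 0, "dz": -0.1, "wx": 0, "wy": 0, "wz": 0}]'

```text
time_s: 15.8
eef_pos: [0.4407, 0.3632, 0.2475]
tool_rot: [1.0, 0.025, -0.0, -0.001]
wrist_force: [-0.4, -0.3, -1.1]
gripper_width: 0.0004
grip_force: 0.0
```

```bash
python3 knob.py|head -3
python3 - <<'E'
from h import *
im=np.hstack([cv2.resize(grab_frame('scene')[150:265,330:460],None,fx=3,fy=3,interpolation=2),cv2.resize(grab_frame('top')[165:280,100:230],None,fx=3,fy=3,interpolation=2)])
cv2.imwrite('pics/fin.png',im[:,:,::-1])
E
```

```text
15.8 tcp fix [-0.1537806   0.12277855  0.24754527] F [-0.42896592 -0.27778466 -1.05948118]
scene 76 210.92105263157896 432.4078947368421
top 60 200.61666666666667 121.08333333333333
```

View pics/fin.png

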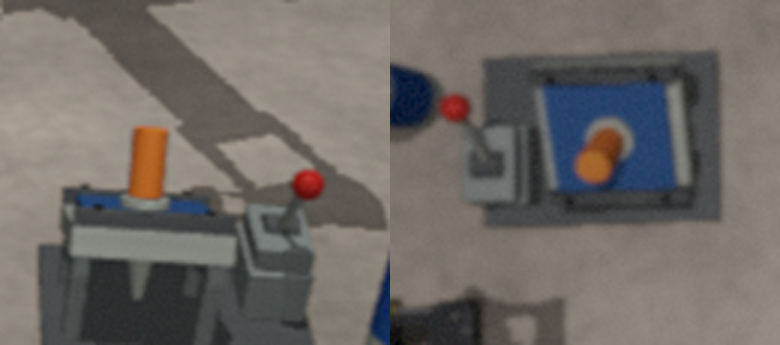

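The drift is still home and unchanged, the lever is fully over (knob at top (455,107), pixel (200.6,121.1) matching 1.1 rad), and the robot is clear.

```bash
python3 -c "
from bench import *
print(close_job())"
```

```text
the job is handed in; nothing more can be done
None
```

I handed the job in at about 16 s: the drift is seated with its collar on the plate, the lever is fully over (about 1.1 rad), and the arm is clear; the hand-in gave no verdict.

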